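# Seat the keyed roller rotor in the bench pump

## Robot

A 6-joint arm with a two-finger parallel gripper is mounted at the origin on the work surface. World frame = base frame: x ahead of the robot, y to its left, z up, the work surface at z = 0. Lengths are in mm, angles in degrees, forces in N, time in s.
With the tool pointing down it reaches from about 250 to 775 mm from the base axis. Payload 8.9 kg.
Tool frame: the origin (TCP) lies between the finger pads; the fingertips stand 22 mm ahead of it and the grasp point (between the pads) lies 3 mm ahead of it; z points along the fingers, y is the direction in which the jaws open and shut (so a half turn about z gives the same grasp; the last joint's range is limited). The gripper opens to 85 mm and grips with 20 to 120 N. Pads are 22 mm wide; open, the fingers measure 114 mm over their backs; the gripper's body (76 mm by 85 mm) begins 54 mm behind the grasp point. The pads swing forward as they close: fully open they stand 13 mm farther back than shut.
Start: joints at [-81.32, 16.656, -8.789, 64.555, 0, 82.019], TCP at [150.529, -502.956, 253.305] pointing down, gripper open.
Joint ranges: [-144.48, 144.48], [-52.06, 99.96], [-74.48, 78.29], [-112.23, 115.85], [-86.99, 84.42], [-180, 180]. Speed limits (degrees/s): [127.2, 127.2, 159.86, 180, 180, 180].

## Interface

Orientations are given as a 3x3 rotation matrix whose columns are the frame's x, y, z axes.
In Python, from rig import manip gives the robot as it stands.
- The arm moves only by the tool move_arm, never from a script. Its argument "motion" is a list of rows, each a list of 7 numbers: the shift along the tool's x, y, z in mm, then the turn, a rotation vector about the tool's x, y, z in rad, then the opening, from -1 (shut) to 1 (fully open). A call has exactly 8 rows; each row shifts and turns the commanded pose from where the row before left it, along the tool's axes as they then stand; what a row does not reach is not made up. A row lasts 1/10 s, in which the tool goes at most 50 mm and 8.59 degrees, less where a joint would pass 70% of its speed; a pose out of reach is approached as far as the arm can. A call is refused whole if a number of a shift passes 50 or a number of a turn 0.15, either way. A call with a gripper value outside its range is refused whole. The fingers move at their own pace and stop on an object; "grip_force" is the grip in N (left out, the last holds). Time passes only in rows, so rows that do not move let the fingers close, or fill a call up. It gives the time, the measured TCP pose, the force and the opening at its end, in the units of the state.
- manip.read_state(): the state, without advancing time (a new reading comes with each control period).
- manip.grab_frame(name): name is "side" or "top"; returns the picture (420x560x3 uint8, red, green, blue); there is no depth.
- manip.camera_info(name): a dict with "camera_matrix" (3x3 intrinsics, pixels), "position" and "orientation" of the camera in the world. Camera axes: x right, y up, looking along -z (the intrinsics and any distortion apply to the point x, -y, -z); pixel columns grow to the right and rows downward; lengths in mm; the calibration is good to about 2 mm. A picture is of the moment at which its call begins. camera_info takes no time and is no camera call.
- manip.hand_in(): hands the job in, once; it reports no verdict.
Trained networks look in the newest picture that a camera, given by its name, has taken for a name from the list of things; names that differ only in an ending like _2 or _b are one class to them, and where a whole thing is asked for, a point or a joint stands for the part that bears it (a point fixed in the world has none). Each returns a list of dicts, best first, with "conf" (0 to 1); they miss things now and then, are a little off and sometimes report something else, mostly with a low value. They report only what shows in the picture. A call takes as long as a camera call.
- manip.cut_out(camera, query): "mask" (420x560 bool, what is visible of it) and "at" ([column, row] in pixels, amid what is visible of it).
- manip.place_of(camera, query): "at" ([column, row] in pixels: a listed point, or the origin of a listed thing).
The state is a dict: "t": time; "joint_positions": joint angles; "dq": joint speeds; "joint_efforts": joint torques, N m; "ee_pos": TCP position; "ee_rot": TCP orientation; "ft_force": force on the tool from outside, world axes, zero at the start; "wrist_torque": the same for the moment, N m; "opening": finger opening in mm.
Only numpy, scipy, OpenCV 4.12 (cv2) and the standard library are available. Lean on these libraries where they do the work, as an engineer would, in place of code of your own. Each camera call takes 0.05 s, during which the arm holds its last target.

## Task

Take the roller rotor with the blue grip out of its white stand and fit it into the pump's drive socket: turn it until the key on its stub meets the keyway of the socket, so that it drops fully home with its drum flat on the socket's rim, and let go of it there. Leave the rotor with the orange grip in the stand and do not disturb the amber jar.

Things in the scene. Friction and masses are not known exactly. Their poses are not given: they have to be found in the camera images.
- rotor_grip (a point): Loose rotor, 0.22 kg, in a 50 mm high white stand. Point: centre of its blue bar grip, 46 mm long (x), 18 thick (y), 46 high. Below, on its axis: roller drum dia 60, top 23 below the point, underside (seat) 49 below. Stub under the seat: dia 24, 38 long, last 9 tapered to dia 10; key 8 wide, to 20 from the axis at +x, on its upper 20. z up; +x = key side = white marks. Lift 40+ to clear the stand.
- pump_socket (a point): Socket of the fixed white pump: aluminium boss, dia 68, blue collar. Point: centre of the bore's mouth on the flat top, 95 mm above the bench. Bore dia 30, 45 deep; keyway 14 wide, to 23 from the axis at +x, full depth. z up; +x = keyway side = black line. Rotor enters with its +x along this +x (+-10 deg), else it stops 20 too high. Home: blue grip's centre 49 above this point.
- spare_grip (a point): Loose roller rotor with an orange grip, same outer size, in the other well of the stand, 130 mm from the blue one: a spare for another pump, to be left. Point: centre of its grip; z up.
- jar_center (a point): Loose closed amber jar with a white cap, 60 mm in diameter, 85 mm high, on the bench beyond pump and stand; to be left. Point: its centre, half-way up.

How it is judged (in metres and radians):
On the way:
1. the blue-gripped rotor is lifted out of the stand and is over the pump's socket (horizontal distance between rotor_grip and pump_socket below 0.03 m and z of rotor_grip in the frame of pump_socket above 0.055 m), for 0.1 s.
At the end, for the whole second after the job is handed in: The blue-gripped rotor stands upright (within 7 degrees) in the pump's socket, on its axis within 10 mm, key in the keyway, its drum on the rim (grip centre 49 mm above the socket point, within 5 mm up and 7 mm down), at rest and released (horizontal distance between rotor_grip and pump_socket below 0.01 m and z of rotor_grip in the frame of pump_socket between 0.042 and 0.054 m and angle between the x axis of rotor_grip and the x axis of pump_socket, either way round below 0.4 rad and angle between rotor_grip's own z axis and vertical below 0.12 rad and linear speed of rotor below 0.02 m/s); the robot touches nothing.
It fails at once if the orange-gripped rotor is moved by more than 30 mm (distance of spare_grip from where it was at the start of the episode above 0.03 m).
It fails at once if the amber jar is moved by more than 30 mm (distance of jar_center from where it was at the start of the episode above 0.03 m).
It also fails if it takes over 38 s, if anything falls off the work surface, if the arm or the gripper's body presses on something with over 40 N, if the wrist force passes 120 N, or if a joint passes its speed limit or range.

## Working session

There is one attempt and no reset: what is moved stays moved. The work goes in short steps, Python scripts to look and compute and a tool call to move; the robot and the scene stay as the last step left them, time stands still between calls to the robot, and variables do not carry over. Pictures are saved under pics/ and viewed, and the job is handed in when it is done.

Besides the shell and the picture viewer there is one more tool, called after "Emit:" as name(argument=value, ...) on one line, values as JSON. move_arm: Moves the arm, as the interface text tells. Its arguments: {"type":"object","properties":{"motion":{"type":"array","items":{"type":"array","items":{"type":"number"}}},"grip_force":{"type":"number"}},"required":["motion"]}

```bash
mkdir -p pics; ls
cat > look.py <<'E'
from rig import manip
import cv2,sys
def snap(tag):
    for n in ("side","top"):
        im=manip.grab_frame(n); cv2.imwrite(f"pics/{tag}_{n}.png",im[:,:,::-1])
E
python3 - <<'E'
from look import *
snap("a")
for n in("side","top"):
    print(manip.camera_info(n))
    for q in ("rotor_grip","pump_socket","spare_grip","jar_center"):
        print(n,q,[(d['at'],round(d['conf'],2)) for d in manip.place_of(n,q)][:3])
s=manip.read_state();print(s)
E
```

```text
pics
{'camera_matrix': array([[419.30227696,   0.        , 281.52963196],
       [  0.        , 419.30227696, 204.48896827],
       [  0.        ,   0.        ,   1.        ]]), 'position': array([ 356.01659208, -609.47192059,  457.68633593]), 'orientation': array([[ 0.90023409,  0.22256296, -0.37422494],
       [-0.43479639,  0.41404708, -0.79969814],
       [-0.02303644,  0.88262718,  0.46950887]])}
side rotor_grip [([220.9, 247.3], 0.92)]
side pump_socket [([194.1, 177.0], 0.7)]
side spare_grip [([245.7, 297.7], 0.58)]
side jar_center [([351.2, 210.8], 0.76)]
{'camera_matrix': array([[466.25348482,   0.        , 278.90921226],
       [  0.        , 466.25348482, 204.59463066],
       [  0.        ,   0.        ,   1.        ]]), 'position': array([ 471.11755203,  -60.91032551, 1112.53754512]), 'orientation': array([[-0.0079462 ,  0.98696546, -0.16073592],
       [-0.99996139, -0.008446  , -0.00242642],
       [-0.00375237,  0.16071043,  0.98699447]])}
top rotor_grip [([286.1, 266.8], 0.67)]
top pump_socket [([157.6, 249.6], 0.87)]
top spare_grip [([348.2, 268.0], 0.67)]
top jar_center [([260.9, 144.7], 0.65)]
{'t': 0.5, 'joint_positions': array([-8.13204200e+01,  1.66569094e+01, -8.79293070e+00,  6.45542991e+01,
        8.07224823e-04,  8.20186065e+01]), 'dq': array([ 0.05468753, -0.01265434,  0.04433742,  0.01904745,  0.01890106,
        0.04813875]), 'joint_efforts': array([-5.14060648e-04, -5.36657917e+01,  3.31440711e+01,  3.13397330e-03,
       -8.74748525e-05, -3.47829413e-06]), 'ee_pos': array([ 150.52416675, -502.92767731,  253.27127647]), 'ee_rot': array([[ 9.58018006e-01,  2.86708040e-01,  3.02528724e-06],
       [ 2.86708039e-01, -9.58018003e-01,  7.35418417e-05],
       [ 2.39833169e-05, -6.95870343e-05, -9.99999997e-01]]), 'ft_force': array([0.21941503, 0.31361643, 0.67970376]), 'wrist_torque': array([-0.00353598, -0.00683664,  0.02638588]), 'opening': 85.21391919779954}
```

View pics/a_side.png

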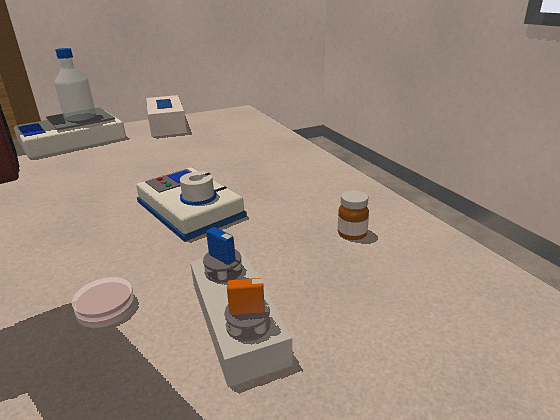

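View pics/a_top.png

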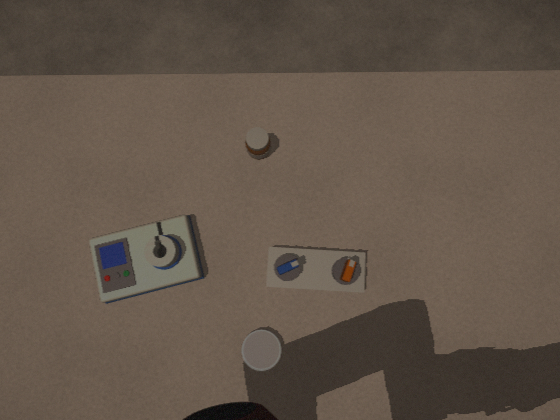

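Run:
```python
import cv2,numpy as np
t=cv2.imread('pics/a_top.png');s=cv2.imread('pics/a_side.png')
a=cv2.resize(t[205:305,110:210],None,fx=5,fy=5,interpolation=cv2.INTER_CUBIC)[:, :400]
b=cv2.resize(t[220:320,240:400][:, :80],None,fx=5,fy=5,interpolation=cv2.INTER_CUBIC)
cv2.imwrite('pics/z_top.png',np.hstack([a,b]))
a=cv2.resize(s[140:240,150:250],None,fx=4,fy=4,interpolation=cv2.INTER_CUBIC)
b=cv2.resize(s[210:310,170:270],None,fx=4,fy=4,interpolation=cv2.INTER_CUBIC)
cv2.imwrite('pics/z_side.png',np.hstack([a,b]))
```

```text
(no output)
```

View pics/z_top.png

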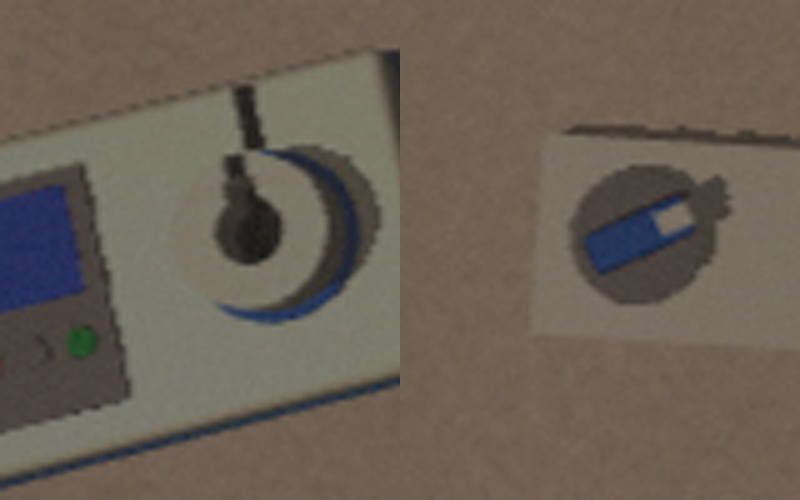

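View pics/z_side.png

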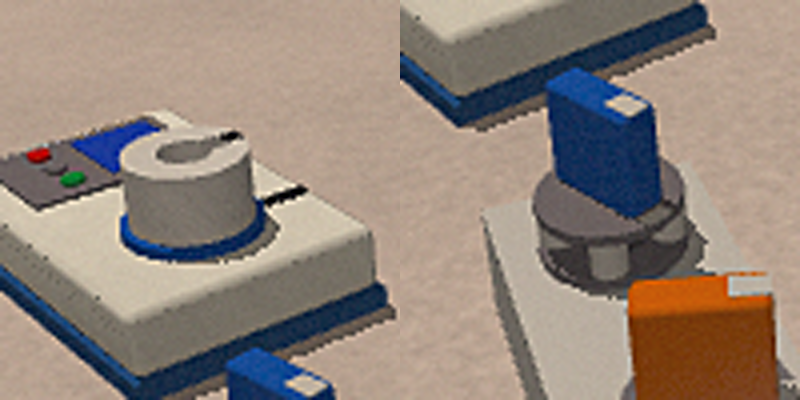

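```bash
cat > geo.py <<'E'
from rig import manip
import numpy as np
def ray(cam,px):
    c=manip.camera_info(cam);K=c['camera_matrix']
    d=np.linalg.solve(K,[px[0],px[1],1.]);d=np.array([d[0],-d[1],-d[2]])
    return c['position'],c['orientation']@d
def onz(cam,px,z):
    p,d=ray(cam,px);return p+d*(z-p[2])/d[2]
def proj(cam,P):
    c=manip.camera_info(cam);q=c['orientation'].T@(np.array(P)-c['position']);q=np.array([q[0],-q[1],-q[2]])
    u=c['camera_matrix']@q;return u[:2]/u[2]
def tri(a,b):
    (p,d),(q,e)=ray('side',a),ray('top',b)
    s=np.linalg.lstsq(np.c_[d,-e],q-p,rcond=None)[0]
    x,y=p+s[0]*d,q+s[1]*e;return (x+y)/2,np.linalg.norm(x-y)
E
python3 - <<'E'
from geo import *
np.set_printoptions(precision=1,suppress=True)
for n,a,b in(("rotor",[220.9,247.3],[286.1,266.8]),("sock",[194.1,177],[157.6,249.6]),("spare",[245.7,297.7],[348.2,268]),("jar",[351.2,210.8],[260.9,144.7])):print(n,*tri(a,b))
T=lambda x,y,ox,oy,f:(x/f+ox,y/f+oy)
print('top boss ctr',onz('top',T(251,230,110,205,5),95))
S=lambda x,y:T(x,y,150,140,4)
print('side boss ctr',onz('side',S(186,151),95))
k=[onz('top',T(x,y,110,205,5),95) for x,y in((249,230),(234,158))];print('keyway top',k,np.degrees(np.arctan2(*(k[1]-k[0])[[1,0]])))
k=[onz('top',T(x,y,110,205,5),60) for x,y in((243,88),(255,145))];print('line dir',np.degrees(np.arctan2(*(k[0]-k[1])[[1,0]])))
k=[onz('side',S(x,y),95) for x,y in((186,151),(232,136))];print('keyway side',np.degrees(np.arctan2(*(k[1]-k[0])[[1,0]])))
c=[onz('top',T(x-400,y,240,220,5),122) for x,y in((586,240),(600,272),(695,226),(681,195))];c=np.array(c);print(c,c.mean(0))
v=(c[2]+c[3]-c[0]-c[1])/2;print(v,np.degrees(np.arctan2(v[1],v[0])),np.linalg.norm(v))
# side top-face
D=lambda x,y:T(x-400,y,170,210,4)
c=np.array([onz('side',D(x,y),122) for x,y in((547,83),(572,68),(652,103),(632,119))]);print(c,c.mean(0));v=(c[2]+c[3]-c[0]-c[1])/2;print(np.degrees(np.arctan2(v[1],v[0])),np.linalg.norm(v))
E
```

```text
rotor [500.6 -73.   93.9] 0.4319670912468556
sock [537.4 207.1  95.4] 4.703010127662965
spare [ 493.6 -205.9   97.5] 6.252921483376284
jar [784.6 -16.9  57.8] 1.602057977722338
top boss ctr [536.6 200.9  95. ]
side boss ctr [538.8 202.2  95. ]
keyway top [array([536.7, 201.8,  95. ]), array([568.1, 209.4,  95. ])] 13.593858728879358
line dir 13.623141559184889
keyway side 14.82273075063719
[[497.2 -53.8 122. ]
 [483.8 -59.6 122. ]
 [502.7 -99.8 122. ]
 [515.7 -94.1 122. ]] [499.8 -76.8 122. ]
[ 18.7 -40.2   0. ] -65.0868829860545 44.361738828748145
[[ 484.8  -60.6  122. ]
 [ 496.8  -54.4  122. ]
 [ 515.7  -93.2  122. ]
 [ 505.4 -100.2  122. ]] [500.7 -77.1 122. ]
-63.25327078409356 43.93165257761366
```

```bash
cat > plan.py <<'E'
from geo import *
def plan(pos,yaw,rows,grip,p0=None,y0=None,ramp=True):
    s=manip.read_state();R=s['ee_rot']
    p=np.array(s['ee_pos'] if p0 is None else p0,float)
    th=np.arctan2(R[1,0],R[0,0]) if y0 is None else np.radians(y0)
    pos=np.array(pos,float);dy=(np.radians(yaw)-th+np.pi)%(2*np.pi)-np.pi
    n=rows
    w=np.ones(n)
    if ramp and n>5: w[0]=w[-1]=.5
    w/=w.sum();f=np.cumsum(w);out=[];P0=p.copy();t0=th
    for i in range(n):
        tgt=P0+(pos-P0)*f[i];d=tgt-p;c,si=np.cos(th),np.sin(th)
        sh=np.round([c*d[0]+si*d[1],si*d[0]-c*d[1],-d[2]],1)
        tz=round(-(t0+dy*f[i]-th),3)
        out.append([*map(float,sh),0,0,float(tz),grip])
        p=p+np.array([c*sh[0]+si*sh[1],si*sh[0]-c*sh[1],-sh[2]]);th-=tz
    for i in range(0,n,8):print(*out[i:i+8],sep=',\n');print()
    print('end',p.round(1),np.degrees(th).round(2),'maxturn',max(abs(o[5]) for o in out))
def st():
    s=manip.read_state();R=s['ee_rot'];print(s['t'],s['ee_pos'].round(1),'yaw',np.degrees(np.arctan2(R[1,0],R[0,0])).round(2),'tilt',R[:2,2].round(4),'F',s['ft_force'].round(1),'M',s['wrist_torque'].round(2),'open',round(s['opening'],1))
E
python3 -c "
from plan import *
plan([500.3,-77,190],115.5,16,1)"
```

```text
[15.2, -10.3, 2.1, 0, 0, -0.058, 1],
[31.7, -18.7, 4.2, 0, 0, -0.115, 1],
[33.5, -14.9, 4.2, 0, 0, -0.115, 1],
[35.1, -11.1, 4.3, 0, 0, -0.115, 1],
[36.0, -6.9, 4.2, 0, 0, -0.115, 1],
[36.7, -2.7, 4.2, 0, 0, -0.115, 1],
[36.7, 1.5, 4.2, 0, 0, -0.115, 1],
[36.3, 5.7, 4.2, 0, 0, -0.115, 1]

[35.4, 9.8, 4.3, 0, 0, -0.115, 1],
[34.1, 13.8, 4.2, 0, 0, -0.115, 1],
[32.2, 17.6, 4.2, 0, 0, -0.115, 1],
[30.0, 21.3, 4.2, 0, 0, -0.115, 1],
[27.4, 24.5, 4.2, 0, 0, -0.115, 1],
[24.3, 27.5, 4.2, 0, 0, -0.115, 1],
[21.1, 30.1, 4.3, 0, 0, -0.115, 1],
[8.7, 16.1, 2.1, 0, 0, -0.057, 1]

end [500.3 -77.  190. ] 115.5 maxturn 0.115
```

Emit:
move_arm(motion=[[15.2,-10.3,2.1,0,0,-0.058,1],[31.7,-18.7,4.2,0,0,-0.115,1],[33.5,-14.9,4.2,0,0,-0.115,1],[35.1,-11.1,4.3,0,0,-0.115,1],[36.0,-6.9,4.2,0,0,-0.115,1],[36.7,-2.7,4.2,0,0,-0.115,1],[36.7,1.5,4.2,0,0,-0.115,1],[36.3,5.7,4.2,0,0,-0.115,1]])

```text
t: 1.3
ee_pos: [326.2, -288.9, 221.7]
ee_rot: [[0.401, 0.916, 0.0], [0.916, -0.401, -0.0], [-0.0, 0.001, -1.0]]
ft_force: [1.8, 0.3, 0.2]
opening: 85.3
```

Emit:
move_arm(motion=[[35.4,9.8,4.3,0,0,-0.115,1],[34.1,13.8,4.2,0,0,-0.115,1],[32.2,17.6,4.2,0,0,-0.115,1],[30.0,21.3,4.2,0,0,-0.115,1],[27.4,24.5,4.2,0,0,-0.115,1],[24.3,27.5,4.2,0,0,-0.115,1],[21.1,30.1,4.3,0,0,-0.115,1],[8.7,16.1,2.1,0,0,-0.057,1]])

```text
t: 2.1
ee_pos: [501.6, -74.9, 189.7]
ee_rot: [[-0.436, 0.9, 0.0], [0.9, 0.436, 0.0], [0.0, 0.001, -1.0]]
ft_force: [0.1, -0.9, 0.4]
opening: 85.2
```

```bash
python3 -c "
from plan import *
st()
from look import *
snap('b');st();plan([500.3,-77,105],115.5,8,1)"
```

```text
2.1 [501.6 -74.9 189.7] yaw 115.85 tilt [0.0004 0.0004] F [ 0.1 -0.9  0.4] M [-0.07  0.02  0.01] open 85.2
2.2 [501.3 -75.3 189.6] yaw 115.74 tilt [0.0001 0.0005] F [-0.8  0.4 -0.5] M [-0.02  0.01  0.  ] open 85.9
[-0.1, -0.1, 6.0, 0, 0, 0.0, 1],
[-0.1, -0.3, 12.1, 0, 0, 0.001, 1],
[-0.2, -0.2, 12.1, 0, 0, 0.001, 1],
[-0.1, -0.2, 12.1, 0, 0, 0.0, 1],
[-0.2, -0.3, 12.1, 0, 0, 0.001, 1],
[-0.2, -0.2, 12.1, 0, 0, 0.0, 1],
[-0.1, -0.2, 12.1, 0, 0, 0.001, 1],
[-0.1, -0.2, 6.0, 0, 0, 0.0, 1]

end [500.3 -77.  105. ] 115.51 maxturn 0.001
```

View pics/b_side.png

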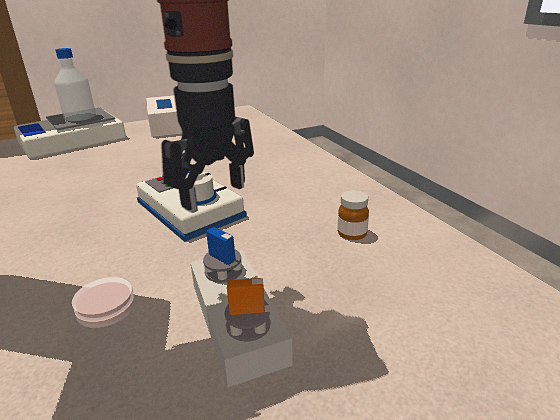

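The open jaws straddle the blue grip (about [220,245] in the side view). The measured pose is still settling onto the command, so I go straight down.

Emit:
move_arm(motion=[[0,0,7,0,0,0,1],[0,0,14,0,0,0,1],[0,0,14,0,0,0,1],[0,0,14,0,0,0,1],[0,0,14,0,0,0,1],[0,0,12,0,0,0,1],[0,0,7,0,0,0,1],[0,0,3,0,0,0,1]])

```text
t: 3.0
ee_pos: [499.8, -77.4, 104.4]
ee_rot: [[-0.429, 0.903, -0.001], [0.903, 0.429, 0.0], [0.001, -0.001, -1.0]]
ft_force: [-0.2, 0.7, 0.2]
opening: 85.5
```

Emit:
move_arm(motion=[[0,0,0,0,0,0,1],[0,0,0,0,0,0,-1],[0,0,0,0,0,0,-1],[0,0,0,0,0,0,-1],[0,0,0,0,0,0,-1],[0,0,0,0,0,0,-1],[0,0,0,0,0,0,-1],[0,0,0,0,0,0,-1]], grip_force=50)

```text
t: 3.8
ee_pos: [500.5, -77.0, 105.2]
ee_rot: [[-0.431, 0.903, 0.0], [0.903, 0.431, -0.0], [-0.0, 0.0, -1.0]]
ft_force: [0.3, 1.1, 1.7]
opening: 17.4
```

```bash
python3 -c "
from plan import *
st()"
```

```text
3.8 [500.5 -77.  105.2] yaw 115.5 tilt [ 0.0004 -0.    ] F [0.3 1.1 1.7] M [ 0.17 -0.03 -0.01] open 17.4
```

Gripped at 17.4 mm (the grip is 18 thick). Lift 100 mm.

Emit:
move_arm(motion=[[0,0,-6,0,0,0,-1],[0,0,-15,0,0,0,-1],[0,0,-18,0,0,0,-1],[0,0,-18,0,0,0,-1],[0,0,-18,0,0,0,-1],[0,0,-15,0,0,0,-1],[0,0,-8,0,0,0,-1],[0,0,-2,0,0,0,-1]])

```text
t: 4.6
ee_pos: [500.5, -77.2, 205.7]
ee_rot: [[-0.43, 0.903, 0.001], [0.903, 0.43, -0.0], [-0.001, 0.001, -1.0]]
ft_force: [0.3, 0.2, -3.2]
opening: 17.5
```

```bash
python3 -c "
from plan import *
st()
plan([537.7,201.5,205],194,16,-1,p0=[500.3,-77,205],y0=115.5)"
```

```text
4.6 [500.5 -77.2 205.7] yaw 115.49 tilt [ 0.0009 -0.0004] F [ 0.3  0.2 -3.2] M [0.01 0.04 0.01] open 17.5
[7.8, 5.1, -0.0, 0, 0, -0.046, -1],
[15.2, 11.0, -0.0, 0, 0, -0.091, -1],
[14.2, 12.3, -0.0, 0, 0, -0.091, -1],
[12.9, 13.5, -0.0, 0, 0, -0.092, -1],
[11.7, 14.7, -0.0, 0, 0, -0.091, -1],
[10.3, 15.6, -0.0, 0, 0, -0.091, -1],
[8.8, 16.5, -0.0, 0, 0, -0.092, -1],
[7.3, 17.3, -0.0, 0, 0, -0.091, -1]

[5.6, 17.9, -0.0, 0, 0, -0.091, -1],
[4.1, 18.3, -0.0, 0, 0, -0.092, -1],
[2.3, 18.6, -0.0, 0, 0, -0.091, -1],
[0.6, 18.7, -0.0, 0, 0, -0.091, -1],
[-1.1, 18.7, -0.0, 0, 0, -0.092, -1],
[-2.8, 18.5, -0.0, 0, 0, -0.091, -1],
[-4.4, 18.2, -0.0, 0, 0, -0.091, -1],
[-3.1, 8.9, -0.0, 0, 0, -0.046, -1]

end [537.7 201.5 205. ] 194.0 maxturn 0.092
```

Emit:
move_arm(motion=[[7.8,5.1,0,0,0,-0.046,-1],[15.2,11.0,0,0,0,-0.091,-1],[14.2,12.3,0,0,0,-0.091,-1],[12.9,13.5,0,0,0,-0.092,-1],[11.7,14.7,0,0,0,-0.091,-1],[10.3,15.6,0,0,0,-0.091,-1],[8.8,16.5,0,0,0,-0.092,-1],[7.3,17.3,0,0,0,-0.091,-1]])

```text
t: 5.4
ee_pos: [518.3, 63.6, 204.0]
ee_rot: [[-0.907, 0.421, -0.002], [0.421, 0.907, 0.0], [0.002, -0.001, -1.0]]
ft_force: [0.4, -0.4, -2.7]
opening: 17.9
```

Emit:
move_arm(motion=[[5.6,17.9,0,0,0,-0.091,-1],[4.1,18.3,0,0,0,-0.092,-1],[2.3,18.6,0,0,0,-0.091,-1],[0.6,18.7,0,0,0,-0.091,-1],[-1.1,18.7,0,0,0,-0.092,-1],[-2.8,18.5,0,0,0,-0.091,-1],[-4.4,18.2,0,0,0,-0.091,-1],[-3.1,8.9,0,0,0,-0.046,-1]])

```text
t: 6.2
ee_pos: [536.9, 203.4, 203.8]
ee_rot: [[-0.969, -0.249, -0.002], [-0.249, 0.969, 0.0], [0.002, 0.001, -1.0]]
ft_force: [-0.4, -0.3, -1.6]
opening: 17.4
```

```bash
python3 -c "
from plan import *
from look import *
import cv2
snap('c');st()
s=cv2.imread('pics/c_side.png');t=cv2.imread('pics/c_top.png')
cv2.imwrite('pics/c_z.png',np.hstack([cv2.resize(s[100:240,140:240],None,fx=4,fy=4,interpolation=2),cv2.resize(t[190:330,100:200],None,fx=4,fy=4,interpolation=2)]))
for n in('side','top'):
  for q in ('rotor_grip','pump_socket'):print(n,q,[(d['at'],round(d['conf'],2)) for d in manip.place_of(n,q)][:3])
print(proj('side',[537.7,201.5,199]),proj('side',[537.7,201.5,95]))
"
```

```text
6.3 [536.9 203.  203.8] yaw -165.77 tilt [-0.0018 -0.    ] F [-0.1 -0.8 -2.6] M [0.04 0.   0.02] open 17.4
side rotor_grip [([187.4, 132.9], 0.76)]
side pump_socket [([194.5, 176.5], 0.86)]
top rotor_grip [([145.4, 246.7], 0.68)]
top pump_socket [([158.3, 250.4], 0.67)]
[189.91583537 130.48726237] [196.09300708 177.96377281]
```

View pics/c_z.png

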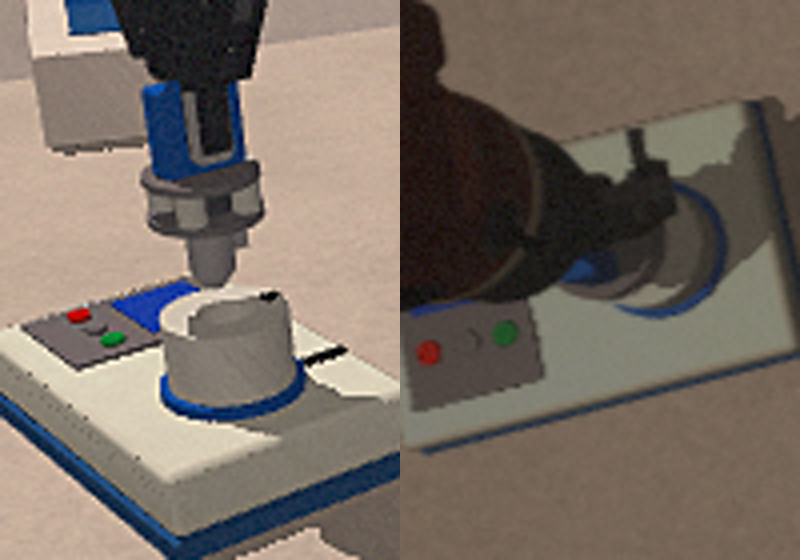

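```bash
python3 -c "
from plan import *
st()
g=np.array([536.9,203.0,197.8])
for dz in(-23,-36,-49,-87):print(dz,proj('side',g+[0,0,dz]))
# silhouettes
for P,r in((g+[0,0,-23],30),(g+[0,0,-49],30),(g+[0,0,-60],12),(np.array([537.7,201.5,95]),34)):
  c=np.array([proj('side',P+r*np.array([np.cos(a),np.sin(a),0])) for a in np.linspace(0,6.28,90)]);print('lr zoom',(c[:,0].min()-140)*4,(c[:,0].max()-140)*4,'tb',(c[:,1].min()-100)*4,(c[:,1].max()-100)*4)
"
```

```text
6.5 [537.4 201.1 204.6] yaw -166.06 tilt [-0.0008 -0.0003] F [ 0.1 -0.1 -1.4] M [0.03 0.   0.03] open 17.5
-23 [190.83522737 141.86967029]
-36 [191.62828866 147.93421789]
-49 [192.41012484 153.91292691]
-87 [194.63332734 170.91377858]
lr zoom 142.89461372796723 263.1368493156084 tb 148.05038385864577 188.14066158776552
lr zoom 150.09132397127223 268.5647942584102 tb 195.05868929854967 237.53704060211874
lr zoom 188.6630210784664 235.7425527194556 tb 227.04680739532103 244.4104145899213
lr zoom 158.79216965577416 289.21250789838973 tb 286.0846674987861 339.4232300367356
```

```bash
python3 -c "
import cv2,numpy as np
s=cv2.imread('pics/c_side.png')
cv2.imwrite('pics/c_z2.png',cv2.resize(s[130:205,165:225],None,fx=8,fy=8,interpolation=2))"
```

```text
(no output)
```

View pics/c_z2.png

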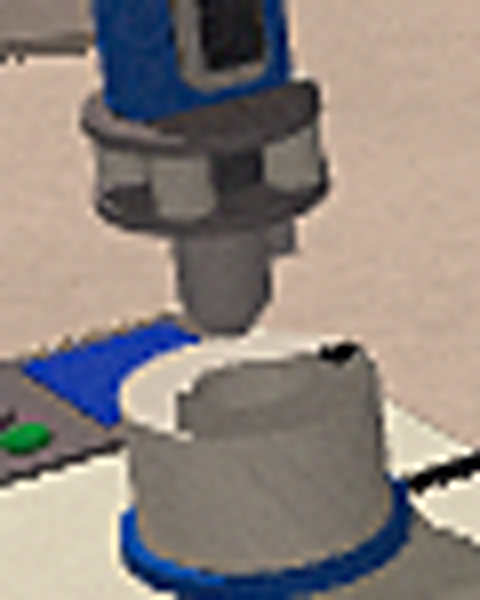

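```bash
cat > ov.py <<'E'
from plan import *
from look import *
import cv2
def overlay(tag,tilt,g=None,cam='side',box=(165,120,60,75),f=8,dzg=-6,pic=None,roll=0):
    s=manip.read_state();R=s['ee_rot']
    kx=-R[:,0];z=-R[:,2];y=np.cross(z,kx)
    # tilt about y: key side up positive
    Rt=np.c_[kx,y,z]@cv2.Rodrigues(np.array([np.radians(roll),-np.radians(tilt),0.]))[0]
    if g is None:g=s['ee_pos']+[0,0,dzg]
    im=cv2.imread(pic or f'pics/{tag}_{cam}.png');x0,y0,w,h=box
    im=cv2.resize(im[y0:y0+h,x0:x0+w],None,fx=f,fy=f,interpolation=2)
    def pl(P,c):
        q=np.array([(proj(cam,p)-[x0,y0]+.5)*f for p in P]).round().astype(np.int32)
        cv2.polylines(im,[q],False,c,1)
    A=np.linspace(0,2*np.pi,60);C=lambda r,zz:[g+Rt@[r*np.cos(a),r*np.sin(a),zz] for a in A]
    for zz in(-23,-49):pl(C(30,zz),(0,255,0))
    pl(C(12,-78),(0,255,255));pl(C(5,-87),(0,255,255));
    pl([g+Rt@v for v in([20,4,-49],[20,4,-69],[20,-4,-69],[20,-4,-49])],(255,0,255))
    for sx in(-9,9):pl([g+Rt@v for v in([-23,sx,23],[23,sx,23],[23,sx,-23],[-23,sx,-23],[-23,sx,23])],(255,255,0))
    B=np.array([537.7,201.5,95]);
    for r in(15,34):pl([B+[r*np.cos(a),r*np.sin(a),0] for a in A],(0,0,255))
    return im
E
python3 - <<'E'
from ov import *
snap('d');st()
cv2.imwrite('pics/d_ov.png',np.hstack([overlay('d',0,f=6.5),overlay('d',5,f=6.5)]))
E
```

```text
6.6 [537.6 200.9 204.9] yaw -166.07 tilt [-0.0004 -0.0002] F [ 0.5  0.3 -2.5] M [ 0.02 -0.01  0.02] open 17.3
```

View pics/d_ov.png

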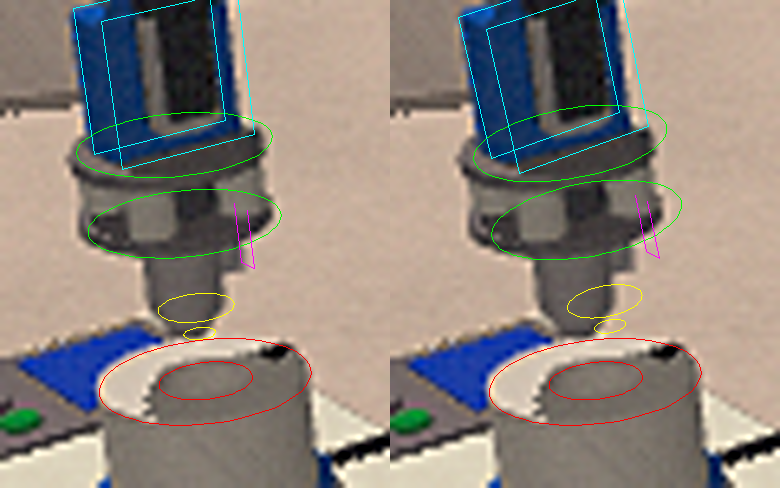

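Run:
```python
from ov import *
b=(130,220,60,60)
a=cv2.convertScaleAbs(overlay('d',0,f=6.5,cam='top',box=b),alpha=1.7)
c=cv2.imread('pics/d_top.png')[220:280,130:190];c=cv2.convertScaleAbs(cv2.resize(c,None,fx=6.5,fy=6.5,interpolation=2),alpha=1.7)
cv2.imwrite('pics/d_ovt.png',np.hstack([c,a]))
```

```text
(no output)
```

View pics/d_ovt.png

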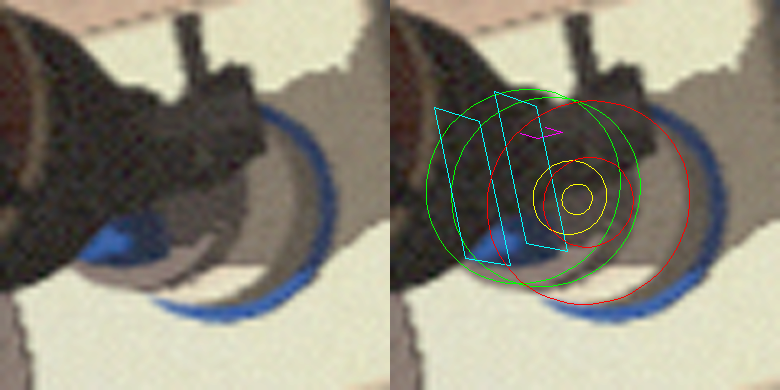

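Emit:
move_arm(motion=[[-1,-0.3,0,0,0,0,-1],[-1,-0.2,3,0,0,0,-1],[0,0,5,0,0,0,-1],[0,0,5,0,0,0,-1],[0,0,5,0,0,0,-1],[0,0,5,0,0,0,-1],[0,0,4,0,0,0,-1],[0,0,0,0,0,0,-1]])

```text
t: 7.4
ee_pos: [539.4, 201.4, 177.3]
ee_rot: [[-0.97, -0.242, -0.001], [-0.242, 0.97, -0.0], [0.001, 0.0, -1.0]]
ft_force: [-0.6, 0.6, -2.5]
opening: 17.5
```

Run:
```python
from ov import *
snap('e');st()
b=(165,130,60,75)
c=cv2.imread('pics/e_side.png')[130:205,165:225];c=cv2.resize(c,None,fx=6.5,fy=6.5,interpolation=2)
cv2.imwrite('pics/e_ov.png',np.hstack([c,overlay('e',0,f=6.5,box=b)]))
```

```text
7.5 [539.8 201.5 178. ] yaw -166.0 tilt [-0.0001 -0.    ] F [-0.5 -0.1 -2.7] M [ 0.04 -0.01  0.  ] open 17.2
```

View pics/e_ov.png

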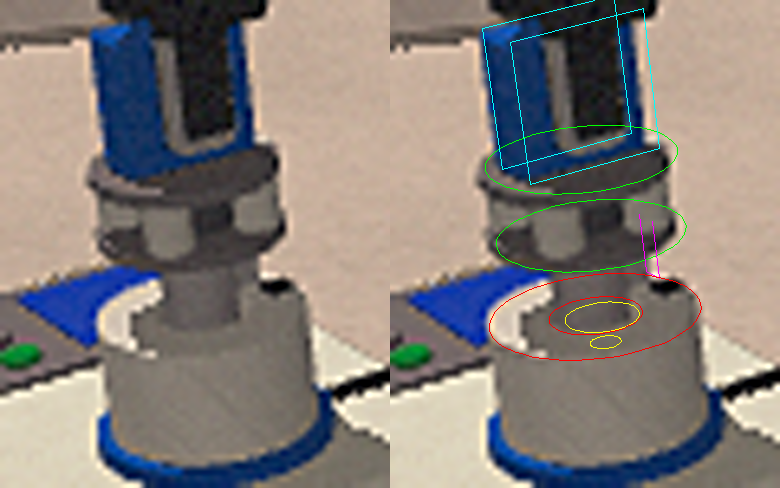

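The stub tip is in the bore (side view px ~[196,180]) with no contact force. I'll continue slowly, past the point where the key meets the rim.

Emit:
move_arm(motion=[[-0.7,0,1,0,0,0,-1],[0,0,2,0,0,0,-1],[0,0,2,0,0,0,-1],[0,0,2,0,0,0,-1],[0,0,2,0,0,0,-1],[0,0,2,0,0,0,-1],[0,0,2,0,0,0,-1],[0,0,0,0,0,0,-1]])

```text
t: 8.3
ee_pos: [540.3, 201.6, 164.7]
ee_rot: [[-0.97, -0.242, -0.0], [-0.242, 0.97, -0.0], [0.0, -0.0, -1.0]]
ft_force: [0.0, -0.0, -2.2]
opening: 16.9
```

Run:
```python
from ov import *
st()
```

```text
8.3 [540.3 201.6 164.7] yaw -166.01 tilt [-0.0005 -0.0001] F [ 0.  -0.  -2.2] M [-0.   -0.01 -0.03] open 16.9
```

No force at 14 mm above home, below the 20 mm level where a misaligned key would stop, so the key is in the keyway.

Emit:
move_arm(motion=[[0,0,2,0,0,0,-1],[0,0,2,0,0,0,-1],[0,0,2,0,0,0,-1],[0,0,2,0,0,0,-1],[0,0,1.5,0,0,0,-1],[0,0,1.5,0,0,0,-1],[0,0,1,0,0,0,-1],[0,0,0,0,0,0,-1]])

```text
t: 9.1
ee_pos: [540.4, 201.6, 152.9]
ee_rot: [[-0.97, -0.242, -0.0], [-0.242, 0.97, -0.0], [0.0, 0.0, -1.0]]
ft_force: [0.9, -1.0, -1.6]
opening: 17.4
```

Run:
```python
from ov import *
snap('f');st()
b=(165,130,60,75)
c=cv2.imread('pics/f_side.png')[130:205,165:225];c=cv2.resize(c,None,fx=6.5,fy=6.5,interpolation=2)
cv2.imwrite('pics/f_ov.png',np.hstack([c,overlay('f',0,f=6.5,box=b)]))
```

```text
9.2 [540.5 201.7 153. ] yaw -166.01 tilt [0. 0.] F [-0.2  0.5 -2.2] M [0.03 0.01 0.04] open 17.7
```

View pics/f_ov.png

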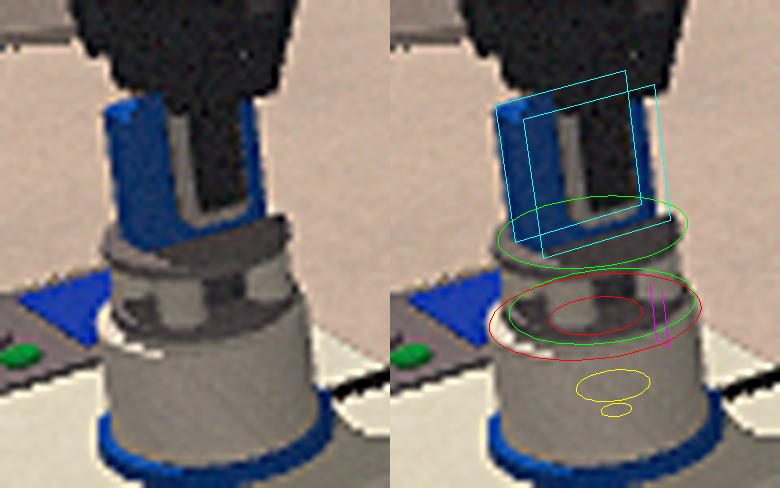

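The drum is within about 2 mm of the rim. I'll lower until contact.

Emit:
move_arm(motion=[[0,0,0.5,0,0,0,-1],[0,0,0.5,0,0,0,-1],[0,0,0.5,0,0,0,-1],[0,0,0.5,0,0,0,-1],[0,0,0,0,0,0,-1],[0,0,0,0,0,0,-1],[0,0,0,0,0,0,-1],[0,0,0,0,0,0,-1]])

```text
t: 10.0
ee_pos: [540.5, 201.6, 151.0]
ee_rot: [[-0.97, -0.242, 0.0], [-0.242, 0.97, 0.0], [-0.0, 0.0, -1.0]]
ft_force: [0.6, 0.5, -2.6]
opening: 17.8
```

Emit:
move_arm(motion=[[0,0,0.5,0,0,0,-1],[0,0,0,0,0,0,-0.5],[0,0,0,0,0,0,-0.3],[0,0,0,0,0,0,0],[0,0,0,0,0,0,0.4],[0,0,0,0,0,0,1],[0,0,0,0,0,0,1],[0,0,0,0,0,0,1]], grip_force=20)

```text
t: 10.8
ee_pos: [540.4, 201.6, 150.5]
ee_rot: [[-0.97, -0.242, -0.0], [-0.242, 0.97, -0.0], [0.0, -0.0, -1.0]]
ft_force: [-0.5, -0.0, -0.2]
opening: 85.9
```

Run:
```python
from ov import *
st()
```

```text
10.8 [540.4 201.6 150.5] yaw -166.01 tilt [-0.0001 -0.    ] F [-0.5 -0.  -0.2] M [0.   0.09 0.06] open 85.9
```

Released. Straight up, then back out of the way.

Emit:
move_arm(motion=[[0,0,-5,0,0,0,1],[0,0,-15,0,0,0,1],[0,0,-20,0,0,0,1],[0,0,-20,0,0,0,1],[0,0,-20,0,0,0,1],[0,0,-20,0,0,0,1],[0,0,-15,0,0,0,1],[0,0,-5,0,0,0,1]])

```text
t: 11.6
ee_pos: [541.2, 201.8, 272.5]
ee_rot: [[-0.97, -0.242, 0.003], [-0.242, 0.97, 0.001], [-0.003, -0.0, -1.0]]
ft_force: [0.1, 0.2, 0.3]
opening: 85.7
```

Emit:
move_arm(motion=[[15,0,0,0,0,0,1],[30,0,0,0,0,0,1],[30,0,0,0,0,0,1],[30,0,0,0,0,0,1],[30,0,0,0,0,0,1],[30,0,0,0,0,0,1],[15,0,0,0,0,0,1],[0,0,0,0,0,0,1]])

```text
t: 12.4
ee_pos: [364.0, 157.8, 270.4]
ee_rot: [[-0.97, -0.242, -0.001], [-0.242, 0.97, -0.0], [0.001, -0.0, -1.0]]
ft_force: [-0.4, 0.1, -0.2]
opening: 85.4
```

Run:
```python
from ov import *
snap('g');st()
for q in('rotor_grip','pump_socket','spare_grip','jar_center'):
  r=[manip.place_of(n,q) for n in('side','top')]
  if all(r):print(q,*tri(r[0][0]['at'],r[1][0]['at']),[x[0]['conf'] for x in r])
s=cv2.imread('pics/g_side.png');t=cv2.convertScaleAbs(cv2.imread('pics/g_top.png'),alpha=1.6)
cv2.imwrite('pics/g_z.png',np.hstack([cv2.resize(s[130:220,165:245],None,fx=5,fy=5,interpolation=2),cv2.resize(t[205:295,120:200],None,fx=5,fy=5,interpolation=2)]))
```

```text
12.5 [366.3 158.2 270.6] yaw -166.01 tilt [0.0009 0.0002] F [0.7 0.9 0.5] M [ 0.03 -0.06 -0.04] open 85.6
pump_socket [539.37409843 200.30421321 101.14091364] 1.5725991949312277 [0.94, 0.86]
spare_grip [ 489.32315428 -205.18417545   98.26412007] 3.955654702984394 [0.81, 0.74]
jar_center [784.54867107 -11.10872125  55.10104739] 5.385890276911741 [0.81, 0.71]
```

View pics/g_z.png

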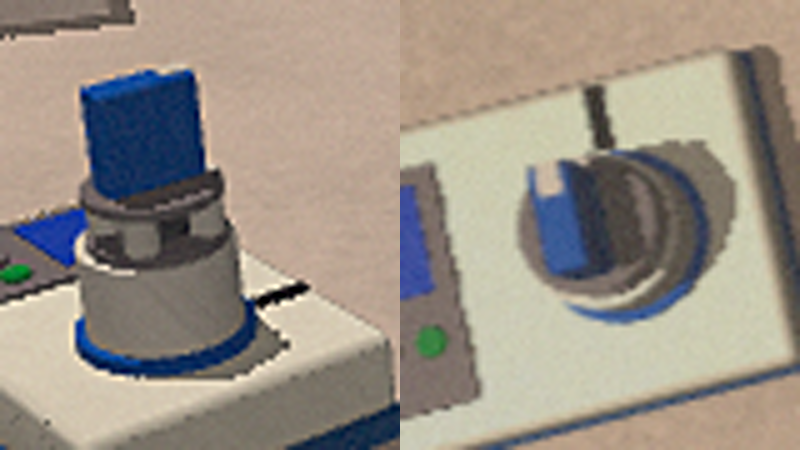

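View pics/g_side.png

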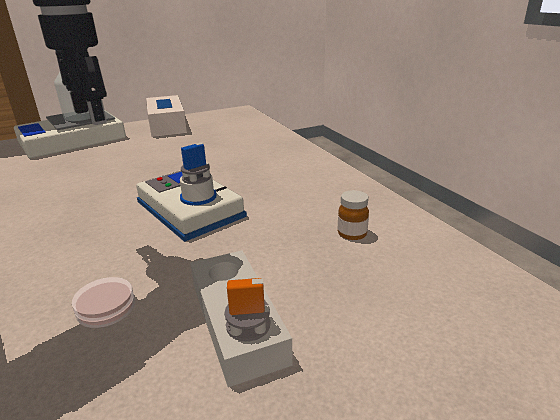

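Run:
```python
from ov import *
T=lambda x,y:((x-400)/5+120,y/5+205)
c=np.array([onz('top',T(*p),167) for p in((530,163),(570,159),(589,268),(553,278))]);v=(c[0]+c[1]-c[2]-c[3])/2
print(c.mean(0),np.degrees(np.arctan2(v[1],v[0])),np.linalg.norm(v))
g=np.array([538,201.5,144.])
a=overlay('g',0,g=g,f=6.5,box=(165,130,60,75));b=cv2.convertScaleAbs(overlay('g',0,g=g,f=6.5,box=(130,215,60,75),cam='top'),alpha=1.5)
cv2.imwrite('pics/g_ov.png',np.hstack([a,b]))
```

```text
[537.48289368 199.02591997 167.        ] 12.598705940450357 46.48634115059777
```

View pics/g_ov.png

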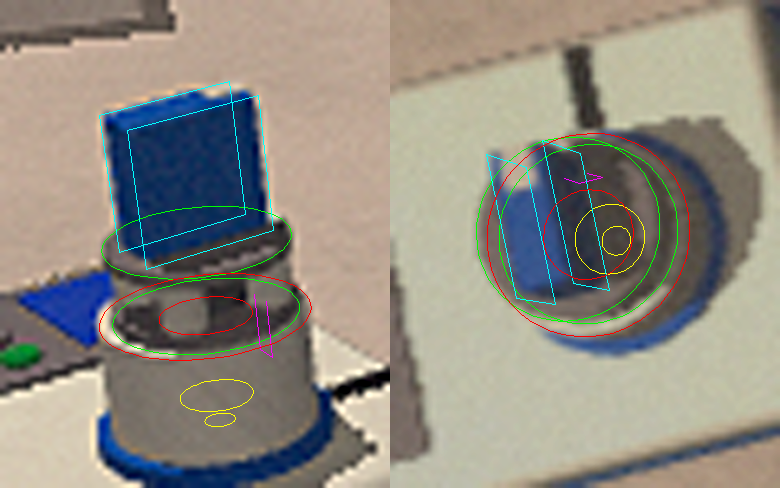

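```bash
python3 -c "
from plan import *
st();print(manip.hand_in())"
```

```text
12.9 [366.1 158.2 270.3] yaw -166.01 tilt [-0.0003 -0.    ] F [-0.8  0.7  0.9] M [-0.    0.   -0.01] open 85.2
the job is handed in; nothing more can be done
None
```

The blue-gripped rotor is in the pump socket and released, and I handed the job in at about 13 s. I gripped it by its bar, lifted it 100 mm, turned it about 78° on the way over, and lowered it with its key in the keyway. The arm then backed off clear. `hand_in` reports no verdict, so what follows is from my own checks.

**Fit:** The final pictures show the rotor upright with its drum on the rim. From the top picture, taking the height as home, the grip centre is about 2–3 mm from the socket axis. Its yaw is 12.6° against about 14° for the keyway. The wrist force on the way down showed no sign of the key catching. Both camera views match the home-pose overlay to within about 1–2 mm.

**Spare and jar:** Nothing touched either of them, and they look unmoved in the side view. The network's repeat position estimates for them differ by 4–6 mm from the first ones, which is within how far the two camera views disagreed.

**Disagreements:**
- **Sideways offset:** Before insertion, the side view put the rotor about 3 mm further to one side than the top view did. I compensated by about 2.7 mm towards the key side, and the stub went in without contact.
- **Missed detection:** In the last look the networks did not find `rotor_grip` in both pictures, so its final position comes from corners I picked by eye.

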